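# Sort the odds and ends into their trays

### The job

Sort the five odds and ends in the middle and on the right of the worktop into the three wooden trays to the left of them: the spice jar and the salt shaker stand upright in the two-bay tray, one in each bay, the tin stands upright in the small square single tray, and both clothes pegs lie flat on the floor of the larger oblong tray and not on top of one another. Leave the tea box and the fork as they are.

Things in the scene. Friction and masses are not known exactly. Their poses are not given: they have to be found in the camera images.
- spice_jar: Round clear-glass spice jar with a paper label and a red cap, 41 mm across, 105 mm tall, standing upright. Loose, turned at random. Origin: centre of its underside; z up along its axis.
- salt_shaker: Round glass salt shaker with white contents and a grey domed top, 44 mm across, 90 mm tall, standing upright. Loose, turned at random. Origin: centre of its underside; z up along its axis.
- tin: Round food tin with a coloured label and a gold lid, 57 mm across, 72 mm tall, standing upright. Loose, turned at random. Origin: centre of its underside; z up along its axis.
- peg_a: Wooden clothes peg lying flat, 72 mm long (along its y), 15 mm wide (x), 12 mm high (z). Loose; like peg_b. Origin: centre of its underside. At the start its length lies within about 0.6 rad of the world y direction.
- peg_b: Wooden clothes peg, the same as peg_a: 72 mm long (y), 15 mm wide (x), 12 mm high (z), lying flat. Origin: centre of its underside.
- seasoning_tray: Fixed low wooden tray, grey-lined floor 5 mm thick, walls 6 mm. Origin: centre of the underside. Two square bays in a row along its y: outside 74 mm (x) by 142 mm (y), 28 mm high (the divider 27 mm). Each bay is 62 by 62 mm inside, centred at y = -34 and +34 mm, x = 0. For spice jar and salt shaker, either in either bay. Turned up to 0.2 rad.
- tin_tray: Fixed low wooden tray, grey-lined floor 5 mm thick, walls 6 mm. Origin: centre of the underside. One square bay, 78 by 78 mm inside, 90 by 90 mm outside, 28 mm high; the smallest tray. For the tin. Turned up to 0.6 rad.
- peg_tray: Fixed low wooden tray, grey-lined floor 5 mm thick, walls 6 mm. Origin: centre of the underside. One oblong space, 106 mm (x) by 150 mm (y) inside, 118 by 162 mm outside, 22 mm high; the largest tray. For the two pegs, which fit beside each other with their lengths along the tray's x, about 36 mm either side of its centre. Turned up to 0.2 rad.
- tea_box: Bystander, to be left alone: dark cardboard tea box, 123 mm (x) by 72 mm (y) by 89 mm high, loose, standing behind the trays with its length along world y. Origin: centre of the underside.
- spare_fork: Bystander, to be left alone: steel fork, 204 mm long (x), 28 mm wide, 18 mm high, loose, lying along world y in front of the bread bin at the right. Origin: centre of the underside.
Mind the look-alikes: they are no part of the job. What is shaped like the peg_a but blue is not meant.

How it is judged:
At the end, for the whole second after the job is handed in: Jar and shaker in separate bays, tin in its tray: upright (0.1 rad), on the floor (underside under 10 mm over the tray's), within 16 mm of the bay centre in x and y. Pegs level (0.1 rad) within 50 mm (x), 72 mm (y) of the peg tray's centre, undersides under 14.5 mm up. All at rest (x of spice_jar in the frame of seasoning_tray between -0.016 and 0.016 m and z of spice_jar in the frame of seasoning_tray between 0 and 0.01 m and angle between each of spice_jar, salt_shaker, tin's own z axis and vertical below 0.1 rad and x of salt_shaker in the frame of seasoning_tray between -0.016 and 0.016 m and z of salt_shaker in the frame of seasoning_tray between 0 and 0.01 m and x of tin in the frame of tin_tray between -0.016 and 0.016 m and z of tin in the frame of tin_tray between 0 and 0.01 m and y of tin in the frame of tin_tray between -0.016 and 0.016 m and ((y of spice_jar in the frame of seasoning_tray between 0.018 and 0.05 m and y of salt_shaker in the frame of seasoning_tray between -0.05 and -0.018 m) or (y of spice_jar in the frame of seasoning_tray between -0.05 and -0.018 m and y of salt_shaker in the frame of seasoning_tray between 0.018 and 0.05 m)) and x of peg_a in the frame of peg_tray between -0.05 and 0.05 m and y of peg_a in the frame of peg_tray between -0.072 and 0.072 m and z of peg_a in the frame of peg_tray between 0 and 0.0145 m and angle between peg_a's own y axis and vertical between 1.47 and 1.67 rad and x of peg_b in the frame of peg_tray between -0.05 and 0.05 m and y of peg_b in the frame of peg_tray between -0.072 and 0.072 m and z of peg_b in the frame of peg_tray between 0 and 0.0145 m and angle between peg_b's own y axis and vertical between 1.47 and 1.67 rad and linear speed of each of spice_jar, salt_shaker, tin, peg_a, peg_b below 0.02 m/s); the robot touches nothing.
It fails at once if the tea box is disturbed: shifted by more than 30 mm or tipped (distance of tea_box from where it was at the start of the episode above 0.03 m or angle between tea_box's own z axis and vertical above 0.3 rad).
It fails at once if the fork is disturbed: shifted by more than 30 mm (distance of spare_fork from where it was at the start of the episode above 0.03 m).
It also fails if it takes over 125 s, if anything falls off the work surface, if the arm or the gripper's body presses on something with over 40 N, if the wrist force passes 120 N, or if a joint passes its speed limit or range.

### The arm

A 7-joint arm with a two-finger parallel gripper is mounted at the origin on a cart in front of the work surface, level with it; the furniture and walls round the work are solid. World frame = base frame: x ahead of the robot, y to its left, z up, the work surface at z = 0. Lengths are in m, angles in rad, forces in N, time in s.
With the tool pointing down it reaches from about 0.35 to 0.9 m from the base axis. Payload 7.2 kg.
Tool frame: the origin (TCP) lies at the centre of the arm's flange, where the gripper is bolted on; the fingertips stand 182 mm ahead of it and the grasp point (between the pads) lies 163 mm ahead of it; z points along the fingers, y is the line along which they close (so a half turn about z gives the same grasp; the last joint's range is limited). The gripper opens to 88 mm and grips with 3 to 60 N. Pads are 20 mm wide; open, the fingers measure 115 mm over their backs; the gripper's body (75 mm by 178 mm) begins 61 mm behind the grasp point.
Start: joints at [1.273, 0.411, -0.013, 1.596, 0.006, 1.134, -0.082], TCP at [0.142, -0.609, 0.405] pointing down, gripper open.
Joint ranges: [-2.95, 2.95], [-0.29, 1.99], [-1.47, 1.44], [0.14, 2.54], [-1.03, 4.17], [0.13, 1.85], [-2.86, 2.86]. Speed limits (rad/s): [2.39, 2.39, 3.01, 3.01, 3.14, 3.14, 3.14].

### API

Orientations are given as a unit quaternion [w, x, y, z].
In Python, from rig import env gives the robot as it stands.
- The arm moves only by the tool drive_tool, never from a script. Its argument "increments" is a list of rows, each a list of 3 entries, a list of its own where there are three numbers: the shift along the tool's x, y, z in m, then the turn, a rotation vector about the tool's x, y, z in rad, then the finger opening in m, from 0 to 0.0878. A call has 1 to 8 rows; each row shifts and turns the commanded pose from where the row before left it, along the tool's axes as they then stand; what a row does not reach is not made up. A row lasts 1/12 s, in which the tool goes at most 41.7 mm and 7.16 degrees, less where a joint would pass 70% of its speed; a pose out of reach is approached as far as the arm can. A call is refused whole if a number of a shift passes 0.0417 or a number of a turn 0.125, either way. A call with a gripper value outside its range is refused whole. The fingers move at their own pace and stop on an object; "squeeze" is the grip in N (left out, the last holds). Time passes only in rows, so rows that do not move let the fingers close. It gives the time, the measured TCP pose, the force, the opening and the grip force at its end, in the units of the state.
- env.get_state(): the state, without advancing time (a new reading comes with each control period).
- env.grab_frame(name): name is "side" or "top"; returns the picture (384x512x3 uint8, blue, green, red); there is no depth.
- env.get_calibration(name): a dict with "mtx" (3x3 intrinsics, pixels), "extrinsics" (4x4, takes a point from camera to world coordinates). Camera axes: x right, y up, looking along -z (the intrinsics and any distortion apply to the point x, -y, -z); pixel columns grow to the right and rows downward; lengths in m; the calibration is good to about 2 mm. A picture is of the moment at which its call begins. get_calibration takes no time and is no camera call.
- env.finish_job(): hands the job in; it is judged then, once.
Trained networks look in the newest picture that a camera, given by its name, has taken for a name from the list of things; names that differ only in an ending like _2 or _b are one class to them, and where a whole thing is asked for, a point or a joint stands for the part that bears it (a point fixed in the world has none). Each returns a list of dicts, best first, with "conf" (0 to 1); they miss things now and then, are a little off and sometimes report something else, mostly with a low value. They report only what shows in the picture. A call takes as long as a camera call. They do not tell look-alikes from the thing itself.
- env.boxes_of(thing, camera): "extent" ([left, top, right, bottom] in pixels, round what is visible of it).
The state is a dict: "time_s": time; "q": joint angles; "joint_velocities": joint speeds; "joint_torque": joint torques, N m; "position": TCP position; "tool_rot": TCP orientation; "ft_force": force on the tool from outside, world axes, zero at the start; "ft_torque": the same for the moment, N m; "finger_gap": finger opening in m; "finger_force": force on a finger pad.
Only numpy, scipy, OpenCV 4.12 (cv2) and the standard library are available. Lean on these libraries where they do the work, as an engineer would, in place of code of your own. Each camera call takes 0.05 s, during which the arm holds its last target. There are 200 camera calls.

## Working session

There is one attempt and no reset: what is moved stays moved. The work goes in short steps, Python scripts to look and compute and a tool call to move; the robot and the scene stay as the last step left them, time stands still between calls to the robot, and variables do not carry over. Pictures are saved under pics/ and viewed, at most 14 in all, crops included, and the job is handed in when it is done.

Besides the shell and the picture viewer there is one more tool, called after "Request:" by a JSON object that holds its "name" and its "arguments". drive_tool: Moves the arm, as the interface text tells. Its arguments: {"type":"object","properties":{"increments":{"type":"array"},"squeeze":{"type":"number"}},"required":["increments"]}

```bash
mkdir -p pics; ls; python3 - <<'E'
from rig import env
import cv2,numpy as np
np.set_printoptions(precision=4,suppress=True)
for c in ("side","top"):
    f=env.grab_frame(c); cv2.imwrite(f"pics/{c}0.png",cv2.resize(f,(768,576)))
    k=env.get_calibration(c); print(c,{a:np.array(b).round(4).tolist() for a,b in k.items()})
    for t in "spice_jar salt_shaker tin peg_a seasoning_tray tin_tray peg_tray tea_box spare_fork".split():
        print(t,[(np.round(d["extent"],0).tolist(),round(d["conf"],2)) for d in env.boxes_of(t,c)][:5])
s=env.get_state();print({a:np.round(b,3).tolist() for a,b in s.items()})
E
```

```text
pics
side {'mtx': [[437.8817, 0.0, 259.8173], [0.0, 437.8817, 192.3435], [0.0, 0.0, 1.0]], 'extrinsics': [[0.9121, 0.2695, -0.3089, 0.2279], [-0.4099, 0.5898, -0.6958, -0.8117], [-0.0053, 0.7613, 0.6484, 0.7353], [0.0, 0.0, 0.0, 1.0]]}
spice_jar [([260.0, 204.0, 282.0, 250.0], 0.93)]
salt_shaker [([283.0, 253.0, 307.0, 293.0], 0.57)]
tin [([186.0, 170.0, 212.0, 210.0], 0.68)]
peg_a [([209.0, 229.0, 232.0, 245.0], 0.75), ([251.0, 302.0, 274.0, 332.0], 0.53), ([213.0, 269.0, 240.0, 296.0], 0.46)]
seasoning_tray [([214.0, 119.0, 248.0, 155.0], 0.71)]
tin_tray [([242.0, 159.0, 279.0, 195.0], 0.91), ([209.0, 231.0, 231.0, 246.0], 0.18)]
peg_tray [([148.0, 129.0, 210.0, 174.0], 0.86)]
tea_box [([262.0, 98.0, 298.0, 144.0], 0.89)]
spare_fork [([306.0, 238.0, 352.0, 293.0], 0.56)]
top {'mtx': [[424.8144, 0.0, 253.9363], [0.0, 424.8144, 190.6921], [0.0, 0.0, 1.0]], 'extrinsics': [[-0.0283, 0.9849, -0.1706, 0.3834], [-0.9996, -0.0292, -0.0026, -0.07], [-0.0075, 0.1704, 0.9853, 1.0794], [0.0, 0.0, 0.0, 1.0]]}
spice_jar [([297.0, 190.0, 316.0, 211.0], 0.7)]
salt_shaker [([349.0, 194.0, 369.0, 21
[... 160 characters left out ...]
, 247.0], 0.41)]
seasoning_tray [([103.0, 170.0, 162.0, 201.0], 0.78)]
tin_tray [([199.0, 160.0, 236.0, 198.0], 0.64)]
peg_tray [([102.0, 218.0, 174.0, 271.0], 0.72)]
tea_box [([116.0, 104.0, 169.0, 145.0], 0.62), ([323.0, 253.0, 346.0, 263.0], 0.62)]
spare_fork [([302.0, 166.0, 374.0, 178.0], 0.87)]
{'time_s': 1.0, 'q': [1.273, 0.411, -0.013, 1.596, 0.006, 1.134, -0.082], 'joint_velocities': [-0.0, 0.001, -0.0, 0.001, 0.0, 0.0, -0.0], 'joint_torque': [0.001, -58.775, 0.642, -29.138, -0.054, 0.01, 0.0], 'position': [0.142, -0.609, 0.405], 'tool_rot': [0.0, 0.993, 0.115, 0.0], 'ft_force': [-0.549, -0.412, -0.129], 'ft_torque': [-0.012, -0.021, 0.043], 'finger_force': 0.0, 'finger_gap': 0.088}
```

View pics/side0.png

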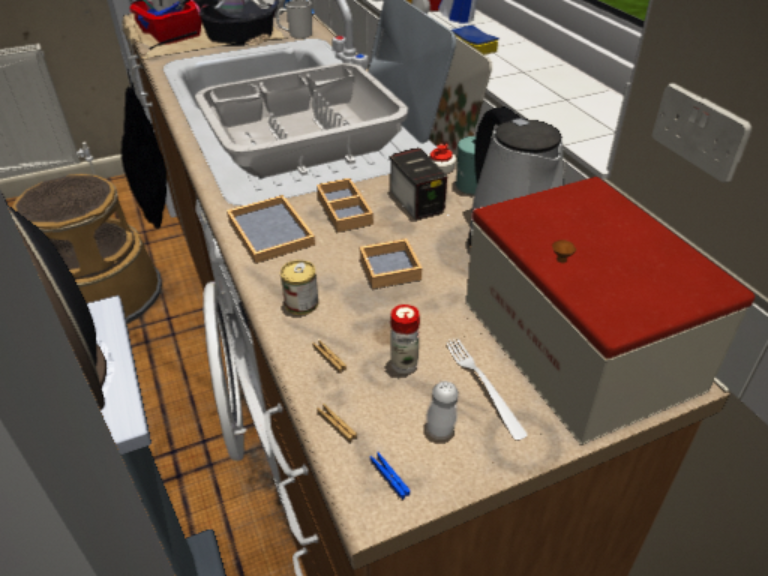

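View pics/top0.png

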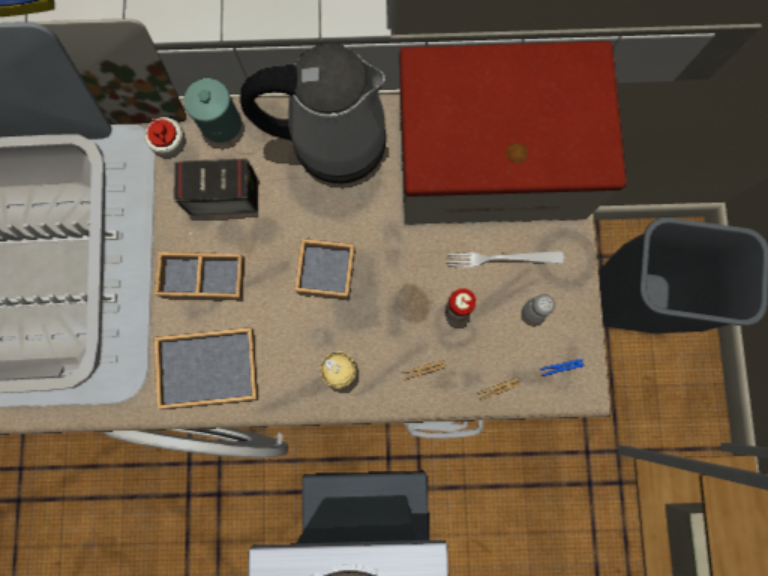

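The side view (768x576 scale) shows the peg tray at (270,228), the two-bay tray at (345,203), the tin tray at (391,263) and the tin at (299,287). The jar is at (404,340) and the shaker at (441,411).

There are three peg candidates: wooden at (330,355), wooden at (337,422) and blue at (390,475). Only the two wooden ones fit the description. I'll enlarge to confirm.

```bash
python3 - <<'E'
import cv2,numpy as np
from rig import env
t=env.grab_frame("top");s=env.grab_frame("side");cv2.imwrite("t.png",t);cv2.imwrite("s.png",s)
cv2.imwrite("pics/tc.png",cv2.resize(t[155:285,95:395],(780,338),interpolation=cv2.INTER_CUBIC))
cv2.imwrite("pics/sc.png",cv2.resize(s[195:345,180:360],(720,600),interpolation=cv2.INTER_CUBIC))
h=cv2.cvtColor(t,cv2.COLOR_BGR2HSV)
for n,(x,y) in dict(counter=(270,150*1),rim=(106,185),rim2=(135,272-4),floor=(120,183),peg=(283,244),sand=(250,230)).items(): print(n,h[y-2:y+3,x-2:x+3].reshape(-1,3).mean(0).round(),h[y,x])
E
```

```text
counter [ 19.  54. 119.] [ 19  59 129]
rim [ 16. 125. 117.] [ 16 131 107]
rim2 [ 35.  90. 141.] [ 16 126 209]
floor [107.  17. 119.] [107  15 122]
peg [ 18. 101. 144.] [ 18 120 159]
sand [ 17.  72. 161.] [ 17  71 161]
```

View pics/tc.png

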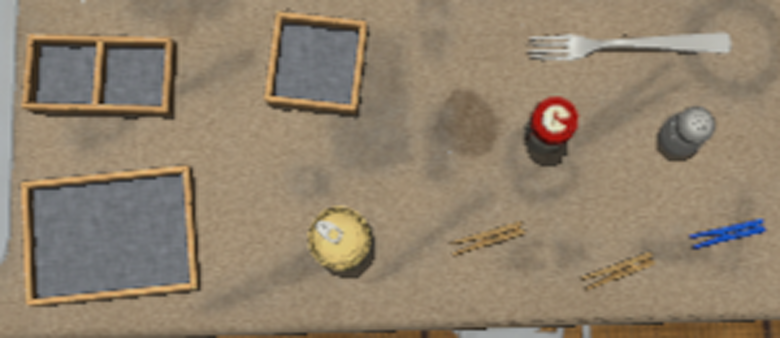

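View pics/sc.png

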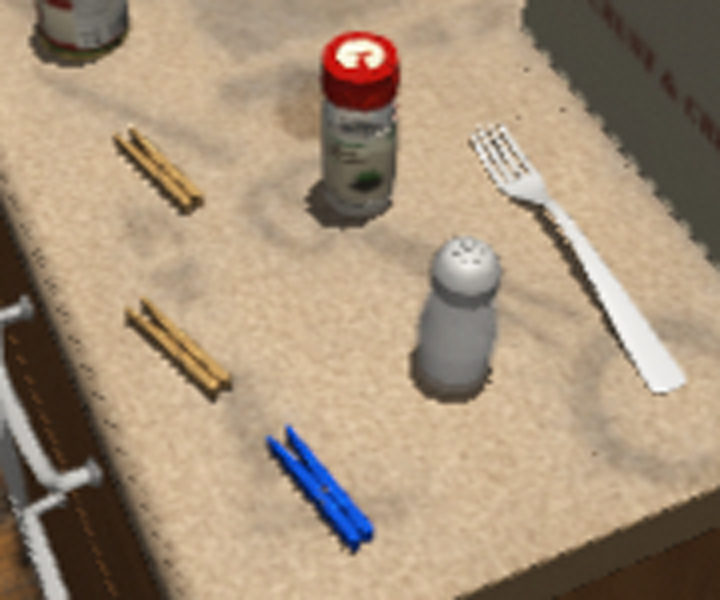

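The crop settles it: the wooden pegs at (160,170) and (178,348) in the side crop are peg_a and peg_b. The blue one at (320,488) is the look-alike and stays where it is. Next I'll measure from both views.

```bash
cat > h.py <<'E'
import cv2,numpy as np
from rig import env
from scipy.optimize import minimize
np.set_printoptions(precision=4,suppress=True)
CAL={c:env.get_calibration(c) for c in("top","side")}
def proj(P,c):
    E=np.linalg.inv(np.array(CAL[c]["extrinsics"]));p=np.atleast_2d(P)@E[:3,:3].T+E[:3,3]
    p=p*[1,-1,-1];u=p@np.array(CAL[c]["mtx"]).T;return u[:,:2]/u[:,2:]
def box(a,b,h,rel=0):return np.array([[i*a/2,j*b/2,k*h] for i in(-1,1) for j in(-1,1) for k in(rel,1)])
def cyl(d,h,z0=0):
    t=np.linspace(0,6.283,40);return np.array([[d/2*np.cos(s),d/2*np.sin(s),z] for s in t for z in(z0,h)])
def place(P,v):
    c,s=np.cos(v[2]),np.sin(v[2]);return np.c_[P[:,0]*c-P[:,1]*s+v[0],P[:,0]*s+P[:,1]*c+v[1],P[:,2]+(v[3] if len(v)>3 else 0)]
K=6
def fit(P,masks,v0,dofs=(.02,.02,.2)):
    def cost(v):
        r=0
        for c,(roi,m) in masks.items():
            x0,y0=roi[:2];u=(proj(place(P,v),c)-[x0-.5,y0-.5])*K
            hu=cv2.convexHull(u.astype(np.float32));im=np.zeros(m.shape,np.uint8)
            cv2.fillConvexPoly(im,np.round(hu*16).astype(np.int32),1,shift=4)
            r+=1-(im&m).sum()/max(1,(im|m).sum())
        return r
    v0=np.array(v0,float);n=len(v0)
    best=None
    for k in range(3):
        S=np.vstack([v0]+[v0+np.eye(n)[i]*dofs[i]*(.5 if k==2 else 1)*(1 if k%2==0 else -1) for i in range(n)])
        r=minimize(cost,v0,method="Nelder-Mead",options=dict(initial_simplex=S,xatol=1e-5,fatol=1e-6,maxiter=600))
        if best is None or r.fun<best.fun:best=r
        v0=best.x
    return best.x,best.fun
def mask(img,roi,fn,fill=True,shape=None,close=3):
    x0,y0,x1,y1=[int(a) for a in roi];im=cv2.resize(img[y0:y1,x0:x1],None,fx=K,fy=K,interpolation=cv2.INTER_LINEAR)
    h=cv2.cvtColor(im,cv2.COLOR_BGR2HSV).astype(int);m=fn(h[...,0],h[...,1],h[...,2]).astype(np.uint8)
    m=cv2.morphologyEx(m,cv2.MORPH_CLOSE,np.ones((close*K//2|1,)*2,np.uint8))
    cs,_=cv2.findContours(m,cv2.RETR_EXTERNAL,cv2.CHAIN_APPROX_NONE);c=max(cs,key=cv2.contourArea)
    o=np.zeros_like(m);cv2.drawContours(o,[cv2.convexHull(c) if fill else c],-1,1,-1);return (roi,o)
E
cat > m.py <<'E'
from h import *
t=cv2.imread("t.png");s=cv2.imread("s.png")
wood=lambda H,S,V:(S>98)&(H<24)&(H>8)&(V>60)
tray=lambda H,S,V:((S>98)&(H<24)&(H>8)&(V>60))|((S<40)&(H>60))
pad=lambda b,p=5:[b[0]-p,b[1]-p,b[2]+p,b[3]+p]
J=dict(
 seasoning=(box(.074,.142,.028),tray,[103,170,162,201],[214,119,248,155],[.57,.3,0]),
 tintray=(box(.09,.09,.028),tray,[199,160,236,198],[242,159,279,195],[.57,.09,0]),
 pegtray=(box(.118,.162,.022),tray,[102,218,174,271],[148,129,210,174],[.43,.29,0]),
 peg1=(box(.015,.072,.012),wood,[268,236,301,251],[209,229,232,245],[.43,-.07,-.3]),
 peg2=(box(.015,.072,.012),wood,[316,250,349,268],[213,269,240,296],[.39,-.2,-.3]),
 jarcap=(cyl(.041,.105,.083),lambda H,S,V:((H<8)|(H>172))&(S>130),[297,190,316,211],[260,204,282,225],[.53,-.15,0]),
 shaker=(cyl(.044,.09),lambda H,S,V:(S<42),[345,194,369,216],[283,253,307,293],[.53,-.33,0]),
 tinlid=(cyl(.057,.072,.069),lambda H,S,V:(S>75)&(V>120)&(H>18),[213,233,241,257],[186,172,212,189],[.41,.05,0]))
def show(n,P,v,canv):
    for c,im in canv.items():
        hu=cv2.convexHull(((proj(place(P,v),c)+.5)*3).astype(np.float32));cv2.polylines(im,[np.int32(hu.round())],True,(255,0,255),1)
C={"top":cv2.resize(t,None,fx=3,fy=3),"side":cv2.resize(s,None,fx=3,fy=3)}
for n,(P,fn,bt,bs,v0) in J.items():
    mk={}
    for c,im,b in(("top",t,bt),("side",s,bs)):
        p=pad(b,2 if n.startswith(("tinl","peg1","peg2")) else 4);mk[c]=mask(im,p,fn)
        cs,_=cv2.findContours(mk[c][1],0,1);cv2.polylines(C[c],[np.int32((k/K+np.array(p[:2]))*3) for k in cs],True,(0,255,0),1)
    v,f=fit(P,mk,v0);w,f2=fit(P,mk,list(v)+[0],(.01,.01,.1,.01));show(n,P,v,C)
    print(n,v,round(f,3),"free z:",w,round(f2,3))
cv2.imwrite("pics/fit_t.png",cv2.resize(C["top"][450:840,285:1200],(800,341)));cv2.imwrite("pics/fit_s.png",C["side"][330:930,430:1000])
E
python3 m.py
```

```text
seasoning [ 0.5961  0.2418 -0.0559] 0.053 free z: [ 0.5964  0.2422 -0.0584 -0.0017] 0.049
tintray [ 0.6013  0.0282 -0.1409] 0.032 free z: [ 0.6011  0.0282 -0.1451  0.0003] 0.031
pegtray [0.4385 0.2291 0.0687] 0.035 free z: [0.4385 0.2291 0.0687 0.    ] 0.035
peg1 [ 0.4255 -0.1328  0.243 ] 0.262 free z: [ 0.4259 -0.1337  0.2447 -0.0022] 0.243
peg2 [ 0.3908 -0.256   0.2958] 0.341 free z: [ 0.3909 -0.2561  0.297  -0.0001] 0.334
jarcap [ 0.5258 -0.1925  0.552 ] 0.067 free z: [ 0.5256 -0.1925  0.5919  0.0006] 0.062
shaker [ 0.5195 -0.3184  0.1308] 0.626 free z: [ 0.52   -0.3209  0.1912 -0.0185] 0.571
tinlid [0.4275 0.0061 0.3122] 0.103 free z: [0.4274 0.006  0.3771 0.0002] 0.101
```

View pics/fit_t.png

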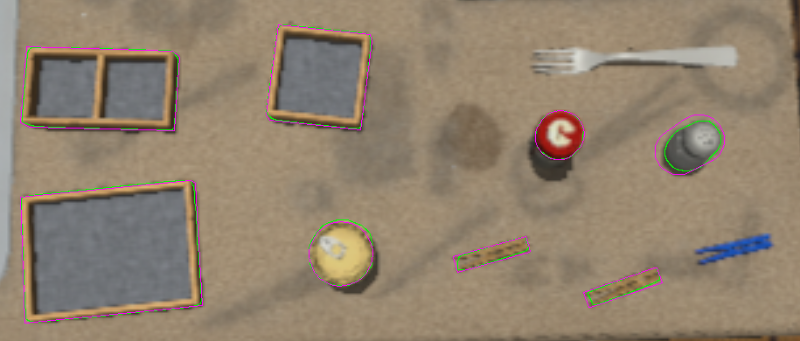

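View pics/fit_s.png

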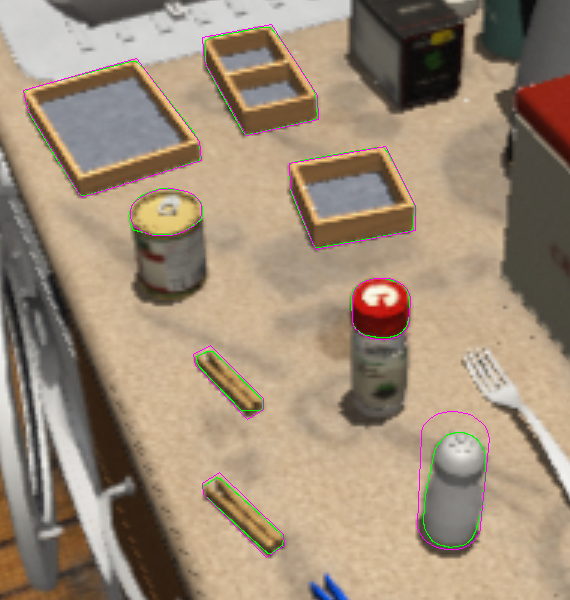

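Both fit pictures show the outlines sitting on the trays, the jar cap, the tin lid and the two wooden pegs. Only the shaker at (455,490) in the side crop is smaller than the model cylinder, so I'll refit it with a free shape.

```bash
python3 - <<'E'
from h import *
t=cv2.imread("t.png");s=cv2.imread("s.png")
fn=lambda H,S,V:(S<42)
fn2=lambda H,S,V:(S<52)
import h
for f in (fn,fn2):
  mk={"top":mask(t,[341,190,373,220],f),"side":mask(s,[279,249,311,297],f)}
  for H in (.07,.075,.08,.085,.09):
    for d,d2 in((.04,.03),(.044,.034),(.044,.038)):
      P=np.vstack([cyl(d,H*.5),cyl(d2,H-.006,H*.5),cyl(d2*.6,H,H-.001)])
      v,c=fit(P,mk,[.52,-.325,0]);print(H,d,d2,v[:2],round(c,3))
E
```

```text
0.07 0.04 0.03 [ 0.5203 -0.3258] 0.425
0.07 0.044 0.034 [ 0.5217 -0.3248] 0.449
0.07 0.044 0.038 [ 0.5218 -0.3248] 0.399
0.075 0.04 0.03 [ 0.5203 -0.3257] 0.36
0.075 0.044 0.034 [ 0.5216 -0.3252] 0.391
0.075 0.044 0.038 [ 0.5218 -0.3238] 0.365
0.08 0.04 0.03 [ 0.5202 -0.3256] 0.295
0.08 0.044 0.034 [ 0.5215 -0.3244] 0.339
0.08 0.044 0.038 [ 0.5215 -0.3228] 0.358
0.085 0.04 0.03 [ 0.5202 -0.3249] 0.229
0.085 0.044 0.034 [ 0.5212 -0.3236] 0.329
0.085 0.044 0.038 [ 0.5201 -0.3216] 0.401
0.09 0.04 0.03 [ 0.5203 -0.3246] 0.194
0.09 0.044 0.034 [ 0.5203 -0.3223] 0.386
0.09 0.044 0.038 [ 0.5197 -0.3207] 0.459
0.07 0.04 0.03 [ 0.52   -0.3247] 0.43
0.07 0.044 0.034 [ 0.521  -0.3265] 0.411
0.07 0.044 0.038 [ 0.5211 -0.3249] 0.35
0.075 0.04 0.03 [ 0.5199 -0.3248] 0.36
0.075 0.044 0.034 [ 0.521  -0.3253] 0.35
0.075 0.044 0.038 [ 0.5212 -0.3245] 0.3
0.08 0.04 0.03 [ 0.52   -0.3246] 0.29
0.08 0.044 0.034 [ 0.5212 -0.3249] 0.29
0.08 0.044 0.038 [ 0.521  -0.3233] 0.275
0.085 0.04 0.03 [ 0.5199 -0.3242] 0.219
0.085 0.044 0.034 [ 0.521 -0.324] 0.246
0.085 0.044 0.038 [ 0.5199 -0.3227] 0.303
0.09 0.04 0.03 [ 0.5199 -0.3244] 0.155
0.09 0.044 0.034 [ 0.5203 -0.3243] 0.291
0.09 0.044 0.038 [ 0.5194 -0.3218] 0.364
```

Request:
{"name": "drive_tool", "arguments": {"increments": [[[0,0,-0.01],[0,0,-0.12],0.0878],[[0,0,0],[0,0,-0.12],0.0878],[[0,0,0],[0,0,-0.12],0.0878],[[0,0,0],[0,0,-0.12],0.0878],[[0,0,0],[0,0,-0.12],0.0878],[[0,0,0],[0,0,-0.12],0.0878],[[0,0,0],[0,0,-0.12],0.0878],[[0,0,0],[0,0,-0.12],0.0878]]}}

```text
time_s: 1.77
position: [0.1423, -0.6086, 0.4147]
tool_rot: [0.0, 0.827, 0.563, -0.0]
ft_force: [-0.2, 0.1, 0.5]
finger_gap: 0.0875
finger_force: 0.0
```

Request:
{"name": "drive_tool", "arguments": {"increments": [[[0,0,0],[0,0,-0.125],0.0878],[[0,0,0],[0,0,-0.125],0.0878],[[0,0,0],[0,0,-0.125],0.0878],[[0,0,0],[0,0,0],0.0878]]}}

```text
time_s: 2.1
position: [0.1422, -0.6086, 0.4146]
tool_rot: [0.0, 0.707, 0.707, 0.0]
ft_force: [0.0, -0.2, -0.6]
finger_gap: 0.0882
finger_force: 0.0
```

Request:
{"name": "drive_tool", "arguments": {"increments": [[[0.018,0.0236,0],[0,0,0],0.0878],[[0.018,0.0236,0],[0,0,0],0.0878],[[0.018,0.0236,0],[0,0,0],0.0878],[[0.018,0.0236,0],[0,0,0],0.0878],[[0.018,0.0236,0],[0,0,0],0.0878],[[0.018,0.0236,0],[0,0,0],0.0878],[[0.018,0.0236,0],[0,0,0],0.0878],[[0.018,0.0236,0],[0,0,0],0.0878]]}}

```text
time_s: 2.77
position: [0.333, -0.4647, 0.4148]
tool_rot: [0.0, 0.711, 0.703, -0.0]
ft_force: [0.5, -0.6, 0.3]
finger_gap: 0.0878
finger_force: 0.0
```

Request:
{"name": "drive_tool", "arguments": {"increments": [[[0.018,0.0236,0],[0,0,0],0.0878],[[0.018,0.0236,0],[0,0,0],0.0878],[[0.018,0.0236,0],[0,0,0],0.0878],[[0.018,0.0236,0],[0,0,0],0.0878],[[0.018,0.0236,0],[0,0,0],0.0878],[[0.018,0.0236,0],[0,0,0],0.0878],[[0.018,0.0236,0],[0,0,0],0.0878],[[0,0,0],[0,0,0],0.0878]]}}

```text
time_s: 3.43
position: [0.5025, -0.3354, 0.4148]
tool_rot: [0.0, 0.708, 0.706, 0.002]
ft_force: [0.6, 1.0, 0.8]
finger_gap: 0.0879
finger_force: 0.0
```

Request:
{"name": "drive_tool", "arguments": {"increments": [[[0.011,0.0175,0.03],[0,0,0],0.0878],[[0,0,0.03],[0,0,0],0.0878],[[0,0,0.03],[0,0,0],0.0878],[[0,0,0.03],[0,0,0],0.0878],[[0,0,0],[0,0,0],0.0878],[[0,0,0],[0,0,0],0.0878]]}}

```text
time_s: 3.93
position: [0.515, -0.3299, 0.2938]
tool_rot: [-0.002, 0.71, 0.704, -0.0]
ft_force: [-0.1, -0.3, 0.4]
finger_gap: 0.0879
finger_force: 0.0
```

Request:
{"name": "drive_tool", "arguments": {"increments": [[[0.0054,0.005,0],[0,0,0],0.0878],[[0,0,0],[0,0,0],0.0878],[[0,0,0.028],[0,0,0],0.0878],[[0,0,0.028],[0,0,0],0.0878],[[0,0,0.027],[0,0,0],0.0878],[[0,0,0],[0,0,0],0.0878],[[0,0,0],[0,0,0],0.0878]], "squeeze": 20}}

```text
time_s: 4.52
position: [0.5209, -0.3243, 0.2124]
tool_rot: [-0.0, 0.709, 0.705, 0.0]
ft_force: [-1.0, -0.6, 1.5]
finger_gap: 0.0876
finger_force: 0.0
```

Request:
{"name": "drive_tool", "arguments": {"increments": [[[0,0,0],[0,0,0],0.02],[[0,0,0],[0,0,0],0.02],[[0,0,0],[0,0,0],0.02],[[0,0,0],[0,0,0],0.02],[[0,0,0],[0,0,0],0.02],[[0,0,0],[0,0,0],0.02],[[0,0,0],[0,0,0],0.02],[[0,0,0],[0,0,0],0.02]]}}

```text
time_s: 5.18
position: [0.5205, -0.3245, 0.2117]
tool_rot: [-0.0, 0.709, 0.705, -0.0]
ft_force: [-0.6, 0.6, 1.6]
finger_gap: 0.0413
finger_force: 20.0
```

Request:
{"name": "drive_tool", "arguments": {"increments": [[[0,0,-0.02],[0,0,0],0.02],[[0,0,-0.03],[0,0,0],0.02],[[0,0,-0.03],[0,0,0],0.02],[[0,0,-0.03],[0,0,0],0.02],[[0,0,-0.03],[0,0,0],0.02],[[0,0,-0.02],[0,0,0],0.02],[[0,0,0],[0,0,0],0.02]]}}

```text
time_s: 5.77
position: [0.5216, -0.3246, 0.3765]
tool_rot: [0.003, 0.709, 0.705, 0.001]
ft_force: [0.2, -0.1, -1.6]
finger_gap: 0.041
finger_force: 20.0
```

Request:
{"name": "drive_tool", "arguments": {"increments": [[[0.015,0.003,0],[0,0,0],0.02],[[0.025,0.003,0],[0,0,0],0.02],[[0.025,0.003,0],[0,0,0],0.02],[[0.025,0.003,0],[0,0,0],0.02],[[0.025,0.003,0],[0,0,0],0.02],[[0.025,0.003,0],[0,0,0],0.02],[[0.025,0.003,0],[0,0,0],0.02],[[0.025,0.003,0],[0,0,0],0.02]]}}

```text
time_s: 6.43
position: [0.545, -0.1321, 0.3696]
tool_rot: [-0.002, 0.709, 0.705, -0.001]
ft_force: [-0.2, 0.1, -1.2]
finger_gap: 0.0412
finger_force: 20.0
```

Request:
{"name": "drive_tool", "arguments": {"increments": [[[0.025,0.003,0],[0,0,0],0.02],[[0.025,0.003,0],[0,0,0],0.02],[[0.025,0.003,0],[0,0,0],0.02],[[0.025,0.003,0],[0,0,0],0.02],[[0.025,0.003,0],[0,0,0],0.02],[[0.025,0.003,0],[0,0,0],0.02],[[0.025,0.003,0],[0,0,0],0.02],[[0.025,0.003,0],[0,0,0],0.02]]}}

```text
time_s: 7.1
position: [0.5698, 0.0676, 0.3696]
tool_rot: [-0.001, 0.709, 0.705, -0.001]
ft_force: [-0.3, -0.2, -0.6]
finger_gap: 0.0409
finger_force: 20.0
```

Request:
{"name": "drive_tool", "arguments": {"increments": [[[0.025,0.003,0],[0,0,0],0.02],[[0.025,0.003,0],[0,0,0],0.02],[[0.025,0.003,0],[0,0,0],0.02],[[0.025,0.003,0],[0,0,0],0.02],[[0.025,0.003,0],[0,0,0],0.02],[[0.025,0.003,0],[0,0,0],0.02],[[0.025,0.003,0],[0,0,0],0.02],[[0.015,0.003,0],[0,0,0],0.02]]}}

```text
time_s: 7.77
position: [0.5941, 0.2592, 0.3694]
tool_rot: [-0.002, 0.708, 0.706, -0.001]
ft_force: [-0.1, -0.3, -1.0]
finger_gap: 0.0407
finger_force: 20.0
```

Request:
{"name": "drive_tool", "arguments": {"increments": [[[0,0,0],[0,0,0],0.02],[[0,0,0],[0,0,0],0.02]]}}

```text
time_s: 7.93
position: [0.5947, 0.2567, 0.3695]
tool_rot: [-0.001, 0.708, 0.706, -0.001]
ft_force: [0.4, -0.5, -1.3]
finger_gap: 0.0409
finger_force: 20.0
```

Request:
{"name": "drive_tool", "arguments": {"increments": [[[0.019,0.003,0.02],[0,0,0],0.02],[[0,0,0.03],[0,0,0],0.02],[[0,0,0.03],[0,0,0],0.02],[[0,0,0.03],[0,0,0],0.02],[[0,0,0],[0,0,0],0.02],[[0,0,0],[0,0,0],0.02]]}}

```text
time_s: 8.43
position: [0.5985, 0.2726, 0.2599]
tool_rot: [-0.001, 0.71, 0.705, -0.002]
ft_force: [0.6, -0.5, -0.0]
finger_gap: 0.0409
finger_force: 20.0
```

Request:
{"name": "drive_tool", "arguments": {"increments": [[[0.0034,-0.0005,0.014],[0,0,0],0.02],[[0,0,0.014],[0,0,0],0.02],[[0,0,0.01],[0,0,0],0.02],[[0,0,0.004],[0,0,0],0.02],[[0,0,0],[0,0,0],0.02],[[0,0,0],[0,0,0],0.02]]}}

```text
time_s: 8.93
position: [0.5987, 0.2775, 0.2196]
tool_rot: [-0.0, 0.709, 0.705, -0.0]
ft_force: [0.6, 0.6, -1.7]
finger_gap: 0.0408
finger_force: 20.0
```

```bash
python3 - <<'E'
from h import *
s=env.grab_frame("side");t=env.grab_frame("top")
cv2.imwrite("pics/p1.png",np.hstack([cv2.resize(s[90:190,180:300],(480,400)),cv2.resize(t[140:220,90:154],(320,400))]))
E
```

```text
(no output)
```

View pics/p1.png

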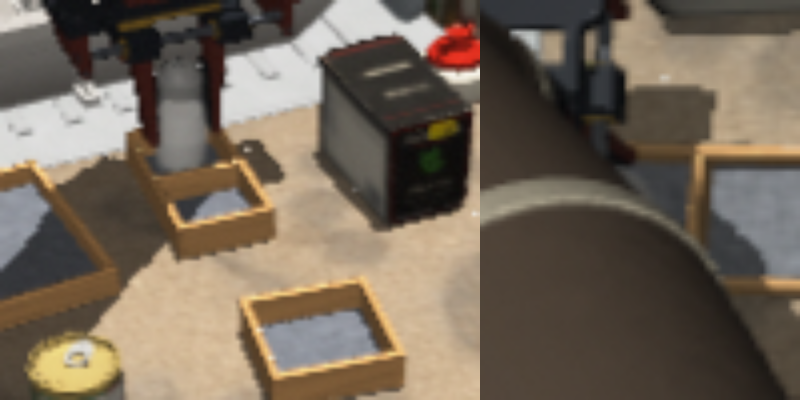

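The side crop shows the shaker held upright inside the far bay at (183,130), just above the floor. I'll release it and go to the jar.

Request:
{"name": "drive_tool", "arguments": {"increments": [[[0,0,0.0015],[0,0,0],0.02],[[0,0,0],[0,0,0],0.065],[[0,0,0],[0,0,0],0.065],[[0,0,0],[0,0,0],0.065],[[0,0,0],[0,0,0],0.065],[[0,0,-0.01],[0,0,0],0.065],[[0,0,-0.02],[0,0,0],0.065],[[0,0,-0.03],[0,0,0],0.065]]}}

```text
time_s: 9.7
position: [0.598, 0.277, 0.277]
tool_rot: [-0.001, 0.709, 0.705, -0.002]
ft_force: [0.2, -0.1, 0.5]
finger_gap: 0.0649
finger_force: 0.0
```

Request:
{"name": "drive_tool", "arguments": {"increments": [[[0,0,-0.03],[0,0,0],0.0878],[[0,0,-0.03],[0,0,0],0.0878],[[0,0,-0.03],[0,0,0],0.0878],[[0,0,-0.03],[0,0,0],0.0878],[[-0.02,-0.003,0],[0,0,0],0.0878],[[-0.025,-0.004,0],[0,0,0],0.0878],[[-0.025,-0.004,0],[0,0,0],0.0878],[[-0.025,-0.004,0],[0,0,0],0.0878]]}}

```text
time_s: 10.37
position: [0.5826, 0.1819, 0.3992]
tool_rot: [0.0, 0.709, 0.705, 0.0]
ft_force: [1.4, -0.4, -1.5]
finger_gap: 0.088
finger_force: 0.0
```

Request:
{"name": "drive_tool", "arguments": {"increments": [[[-0.025,-0.004,0],[0,0,0],0.0878],[[-0.025,-0.004,0],[0,0,0],0.0878],[[-0.025,-0.004,0],[0,0,0],0.0878],[[-0.025,-0.004,0],[0,0,0],0.0878],[[-0.025,-0.004,0],[0,0,0],0.0878],[[-0.025,-0.004,0],[0,0,0],0.0878],[[-0.025,-0.004,0],[0,0,0],0.0878],[[-0.025,-0.004,0],[0,0,0],0.0878]]}}

```text
time_s: 11.03
position: [0.5494, -0.0182, 0.3991]
tool_rot: [0.0, 0.709, 0.705, 0.0]
ft_force: [0.3, -0.2, -0.1]
finger_gap: 0.0878
finger_force: 0.0
```

Request:
{"name": "drive_tool", "arguments": {"increments": [[[-0.025,-0.004,0],[0,0,0],0.0878],[[-0.025,-0.004,0],[0,0,0],0.0878],[[-0.025,-0.004,0],[0,0,0],0.0878],[[-0.025,-0.004,0],[0,0,0],0.0878],[[-0.025,-0.004,0],[0,0,0],0.0878],[[-0.025,-0.004,0],[0,0,0],0.0878],[[0,0,0],[0,0,0],0.0878],[[0,0,0],[0,0,0],0.0878]]}}

```text
time_s: 11.7
position: [0.5246, -0.1685, 0.3988]
tool_rot: [0.0, 0.71, 0.704, -0.0]
ft_force: [0.3, 0.6, -0.8]
finger_gap: 0.0874
finger_force: 0.0
```

Request:
{"name": "drive_tool", "arguments": {"increments": [[[-0.024,0.001,0],[0,0,0],0.0878],[[0,0,0.025],[0,0,0],0.0878],[[0,0,0.03],[0,0,0],0.0878],[[0,0,0.03],[0,0,0],0.0878],[[0,0,0],[0,0,0],0.0878],[[0,0,0],[0,0,0],0.0878]]}}

```text
time_s: 12.2
position: [0.5259, -0.1897, 0.3129]
tool_rot: [-0.001, 0.709, 0.706, -0.0]
ft_force: [0.4, 0.5, 0.3]
finger_gap: 0.088
finger_force: 0.0
```

Request:
{"name": "drive_tool", "arguments": {"increments": [[[-0.0028,0,0.015],[0,0,0],0.0878],[[0,0,0.03],[0,0,0],0.0878],[[0,0,0.03],[0,0,0],0.0878],[[0,0,0],[0,0,0],0.0878],[[0,0,0],[0,0,0],0.0878],[[0,0,0],[0,0,0],0.02],[[0,0,0],[0,0,0],0.02],[[0,0,0],[0,0,0],0.02]]}}

```text
time_s: 12.87
position: [0.5267, -0.1939, 0.2403]
tool_rot: [0.002, 0.709, 0.705, 0.001]
ft_force: [0.2, -1.2, -0.4]
finger_gap: 0.0714
finger_force: 0.0
```

Request:
{"name": "drive_tool", "arguments": {"increments": [[[0,0,0],[0,0,0],0.02],[[0,0,0],[0,0,0],0.02],[[0,0,0],[0,0,0],0.02],[[0,0,0],[0,0,0],0.02],[[0,0,0],[0,0,0],0.02]]}}

```text
time_s: 13.28
position: [0.5259, -0.1939, 0.2382]
tool_rot: [0.0, 0.709, 0.705, 0.0]
ft_force: [0.7, -0.7, 0.9]
finger_gap: 0.0406
finger_force: 20.0
```

Request:
{"name": "drive_tool", "arguments": {"increments": [[[0,0,-0.02],[0,0,0],0.02],[[0,0,-0.03],[0,0,0],0.02],[[0,0,-0.03],[0,0,0],0.02],[[0,0,-0.03],[0,0,0],0.02],[[0,0,-0.03],[0,0,0],0.02],[[0,0,-0.01],[0,0,0],0.02],[[0,0,0],[0,0,0],0.02]]}}

```text
time_s: 13.87
position: [0.5264, -0.1939, 0.3906]
tool_rot: [0.002, 0.709, 0.705, 0.001]
ft_force: [-0.5, -0.5, -1.0]
finger_gap: 0.041
finger_force: 20.0
```

Request:
{"name": "drive_tool", "arguments": {"increments": [[[0.015,0.004,0],[0,0,0],0.02],[[0.025,0.004,0],[0,0,0],0.02],[[0.025,0.004,0],[0,0,0],0.02],[[0.025,0.004,0],[0,0,0],0.02],[[0.025,0.004,0],[0,0,0],0.02],[[0.025,0.004,0],[0,0,0],0.02],[[0.025,0.004,0],[0,0,0],0.02],[[0.025,0.004,0],[0,0,0],0.02]]}}

```text
time_s: 14.53
position: [0.5585, -0.003, 0.3857]
tool_rot: [-0.001, 0.709, 0.705, -0.001]
ft_force: [-0.1, -0.3, -1.6]
finger_gap: 0.0408
finger_force: 20.0
```

Request:
{"name": "drive_tool", "arguments": {"increments": [[[0.025,0.004,0],[0,0,0],0.02],[[0.025,0.004,0],[0,0,0],0.02],[[0.025,0.004,0],[0,0,0],0.02],[[0.025,0.004,0],[0,0,0],0.02],[[0.025,0.004,0],[0,0,0],0.02],[[0.025,0.004,0],[0,0,0],0.02],[[0.025,0.004,0],[0,0,0],0.02],[[0.025,0.004,0],[0,0,0],0.02]]}}

```text
time_s: 15.2
position: [0.5919, 0.1967, 0.3853]
tool_rot: [-0.001, 0.709, 0.705, -0.002]
ft_force: [-0.1, 0.0, -1.3]
finger_gap: 0.041
finger_force: 20.0
```

Request:
{"name": "drive_tool", "arguments": {"increments": [[[0.01,0.004,0],[0,0,0],0.02],[[0,0,0],[0,0,0],0.02],[[0,0,0],[0,0,0],0.02]]}}

```text
time_s: 15.45
position: [0.5962, 0.2052, 0.3864]
tool_rot: [-0.0, 0.709, 0.705, -0.001]
ft_force: [0.1, -0.4, -0.7]
finger_gap: 0.0413
finger_force: 20.0
```

Request:
{"name": "drive_tool", "arguments": {"increments": [[[0.001,-0.002,0.02],[0,0,0],0.02],[[0,0,0.03],[0,0,0],0.02],[[0,0,0.03],[0,0,0],0.02],[[0,0,0.02],[0,0,0],0.02],[[0,0,0],[0,0,0],0.02],[[0,0,0],[0,0,0],0.02]]}}

```text
time_s: 15.95
position: [0.5943, 0.2047, 0.2872]
tool_rot: [-0.0, 0.71, 0.704, -0.001]
ft_force: [-0.4, 0.7, -0.4]
finger_gap: 0.0409
finger_force: 20.0
```

Request:
{"name": "drive_tool", "arguments": {"increments": [[[0,0,0.012],[0,0,0],0.02],[[0,0,0.012],[0,0,0],0.02],[[0,0,0.01],[0,0,0],0.02],[[0,0,0.006],[0,0,0],0.02],[[0,0,0],[0,0,0],0.02],[[0,0,0],[0,0,0],0.02]]}}

```text
time_s: 16.45
position: [0.5942, 0.2068, 0.2478]
tool_rot: [-0.0, 0.709, 0.705, -0.0]
ft_force: [-0.1, 0.4, -0.6]
finger_gap: 0.041
finger_force: 20.0
```

```bash
python3 - <<'E'
from h import *
s=env.grab_frame("side")
cv2.imwrite("pics/p2.png",cv2.resize(s[90:190,180:300],(600,500)))
E
```

```text
(no output)
```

View pics/p2.png

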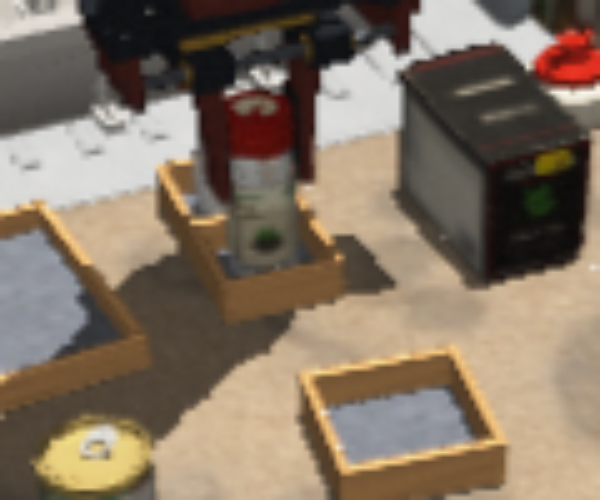

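The jar is upright in the near bay at (263,190) in the crop, with the shaker behind it. I'll lower the last few mm, release, and move to the tin.

Request:
{"name": "drive_tool", "arguments": {"increments": [[[0,0,0.0035],[0,0,0],0.02],[[0,0,0],[0,0,0],0.02],[[0,0,0],[0,0,0],0.065],[[0,0,0],[0,0,0],0.065],[[0,0,0],[0,0,0],0.065],[[0,0,0],[0,0,0],0.065],[[0,0,-0.01],[0,0,0],0.065],[[0,0,-0.03],[0,0,0],0.065]]}}

```text
time_s: 17.17
position: [0.593, 0.2059, 0.2817]
tool_rot: [-0.001, 0.709, 0.705, -0.003]
ft_force: [-1.1, -0.8, -1.0]
finger_gap: 0.0649
finger_force: 0.0
```

Request:
{"name": "drive_tool", "arguments": {"increments": [[[0,0,-0.03],[0,0,0],0.0878],[[0,0,-0.03],[0,0,0],0.0878],[[0,0,-0.03],[0,0,0],0.0878],[[0,0,-0.03],[0,0,0],0.0878],[[-0.02,-0.017,0],[0,0,0],0.0878],[[-0.02,-0.017,0],[0,0,0],0.0878],[[-0.02,-0.017,0],[0,0,0],0.0878],[[-0.02,-0.017,0],[0,0,0],0.0878]]}}

```text
time_s: 17.83
position: [0.5247, 0.1266, 0.4055]
tool_rot: [0.0, 0.709, 0.705, 0.0]
ft_force: [-0.0, -0.2, 0.8]
finger_gap: 0.0877
finger_force: 0.0
```

Request:
{"name": "drive_tool", "arguments": {"increments": [[[-0.02,-0.017,0],[0,0,0],0.0878],[[-0.02,-0.017,0],[0,0,0],0.0878],[[-0.02,-0.017,0],[0,0,0],0.0878],[[-0.02,-0.017,0],[0,0,0],0.0878],[[-0.02,-0.017,0],[0,0,0],0.0878],[[-0.02,-0.014,0],[0,0,0],0.0878],[[0,0,0],[0,0,0],0.0878],[[0,0,0],[0,0,0],0.0878]]}}

```text
time_s: 18.5
position: [0.4256, 0.0071, 0.4056]
tool_rot: [0.001, 0.71, 0.704, 0.0]
ft_force: [-1.0, 0.4, 0.1]
finger_gap: 0.0876
finger_force: 0.0
```

Request:
{"name": "drive_tool", "arguments": {"increments": [[[-0.001,0.002,0.02],[0,0,0],0.0878],[[0,0,0.03],[0,0,0],0.0878],[[0,0,0.03],[0,0,0],0.0878],[[0,0,0.03],[0,0,0],0.0878],[[0,0,0.01],[0,0,0],0.0878],[[0,0,0],[0,0,0],0.0878],[[0,0,0],[0,0,0],0.0878]]}}

```text
time_s: 19.08
position: [0.4288, 0.0076, 0.2852]
tool_rot: [-0.0, 0.709, 0.705, 0.0]
ft_force: [0.4, 0.1, 0.8]
finger_gap: 0.0874
finger_force: 0.0
```

Request:
{"name": "drive_tool", "arguments": {"increments": [[[-0.0015,-0.001,0.014],[0,0,0],0.0878],[[0,0,0.03],[0,0,0],0.0878],[[0,0,0.028],[0,0,0],0.0878],[[0,0,0],[0,0,0],0.0878],[[0,0,0],[0,0,0],0.0878],[[0,0,0],[0,0,0],0.03],[[0,0,0],[0,0,0],0.03],[[0,0,0],[0,0,0],0.03]], "squeeze": 25}}

```text
time_s: 19.75
position: [0.4278, 0.0053, 0.2143]
tool_rot: [0.001, 0.709, 0.705, 0.001]
ft_force: [0.0, 0.3, 0.7]
finger_gap: 0.0712
finger_force: 0.0
```

Request:
{"name": "drive_tool", "arguments": {"increments": [[[0,0,0],[0,0,0],0.03],[[0,0,0],[0,0,0],0.03],[[0,0,0],[0,0,0],0.03],[[0,0,0],[0,0,0],0.03]]}}

```text
time_s: 20.08
position: [0.4274, 0.0052, 0.2134]
tool_rot: [0.001, 0.709, 0.705, 0.0]
ft_force: [-1.3, -0.2, 9.2]
finger_gap: 0.0571
finger_force: 25.0
```

Request:
{"name": "drive_tool", "arguments": {"increments": [[[0,0,-0.02],[0,0,0],0.03],[[0,0,-0.03],[0,0,0],0.03],[[0,0,-0.03],[0,0,0],0.03],[[0,0,0],[0,0,0],0.03]]}}

```text
time_s: 20.42
position: [0.4284, 0.0057, 0.2969]
tool_rot: [0.002, 0.709, 0.705, 0.002]
ft_force: [1.8, 0.1, -1.5]
finger_gap: 0.0568
finger_force: 25.0
```

Request:
{"name": "drive_tool", "arguments": {"increments": [[[0.003,0.015,0],[0,0,0],0.03],[[0.003,0.022,0],[0,0,0],0.03],[[0.003,0.025,0],[0,0,0],0.03],[[0.003,0.025,0],[0,0,0],0.03],[[0.003,0.025,0],[0,0,0],0.03],[[0.003,0.025,0],[0,0,0],0.03],[[0.003,0.022,0],[0,0,0],0.03],[[0.002,0.015,0],[0,0,0],0.03]]}}

```text
time_s: 21.08
position: [0.6027, 0.0273, 0.2916]
tool_rot: [-0.0, 0.709, 0.705, -0.0]
ft_force: [-0.2, -0.6, -1.5]
finger_gap: 0.0568
finger_force: 25.0
```

Request:
{"name": "drive_tool", "arguments": {"increments": [[[0,0,0],[0,0,0],0.03],[[0,0,0],[0,0,0],0.03]]}}

```text
time_s: 21.25
position: [0.6009, 0.0273, 0.2914]
tool_rot: [-0.001, 0.709, 0.705, -0.001]
ft_force: [-0.6, 0.4, -2.7]
finger_gap: 0.0569
finger_force: 25.0
```

Request:
{"name": "drive_tool", "arguments": {"increments": [[[0,0,0.02],[0,0,0],0.03],[[0,0,0.02],[0,0,0],0.03],[[0,0,0.016],[0,0,0],0.03],[[0,0,0.01],[0,0,0],0.03],[[0,0,0.005],[0,0,0],0.03],[[0,0,0],[0,0,0],0.03],[[0,0,0],[0,0,0],0.03]]}}

```text
time_s: 21.83
position: [0.6011, 0.0272, 0.2221]
tool_rot: [0.0, 0.709, 0.705, 0.0]
ft_force: [0.2, 0.4, -1.9]
finger_gap: 0.0574
finger_force: 25.0
```

```bash
python3 - <<'E'
from h import *
s=env.grab_frame("side")
cv2.imwrite("pics/p3.png",cv2.resize(s[90:210,180:324],(600,500)))
E
```

```text
(no output)
```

View pics/p3.png

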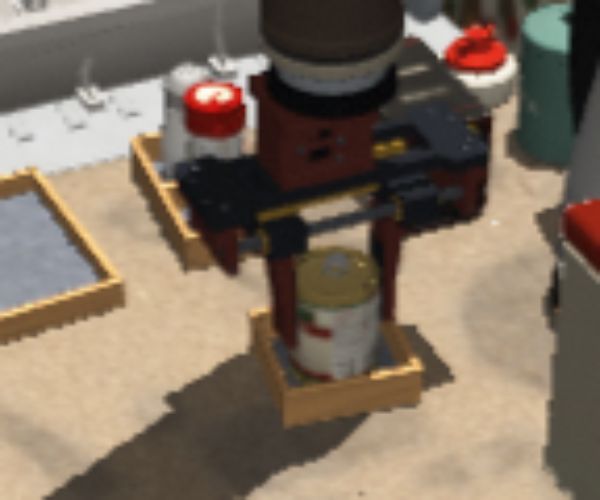

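The tin is upright in the tin tray at (335,320) in the crop. I'll release it and go to peg_a at (0.426, -0.133).

Request:
{"name": "drive_tool", "arguments": {"increments": [[[0,0,0.003],[0,0,0],0.03],[[0,0,0],[0,0,0],0.03],[[0,0,0],[0,0,0],0.078],[[0,0,0],[0,0,0],0.078],[[0,0,0],[0,0,0],0.078],[[0,0,0],[0,0,0],0.078],[[0,0,-0.01],[0,0,0],0.078],[[0,0,-0.03],[0,0,0],0.078]]}}

```text
time_s: 22.55
position: [0.5997, 0.0268, 0.2559]
tool_rot: [-0.002, 0.709, 0.705, -0.003]
ft_force: [-0.4, -0.2, -0.2]
finger_gap: 0.078
finger_force: 0.0
```

Request:
{"name": "drive_tool", "arguments": {"increments": [[[0,0,-0.03],[0,0,0],0.078],[[0,0,-0.03],[0,0,0],0.078],[[0,0,-0.03],[0,0,0],0.05],[[0,0,-0.01],[0,0,0],0.05],[[-0.02,-0.022,0],[0,0,0],0.05],[[-0.02,-0.022,0],[0,0,0],0.05],[[-0.02,-0.022,0],[0,0,0],0.05],[[-0.02,-0.022,0],[0,0,0],0.05]]}}

```text
time_s: 23.22
position: [0.5114, -0.0529, 0.3587]
tool_rot: [0.0, 0.709, 0.705, -0.0]
ft_force: [-0.0, -0.0, 1.2]
finger_gap: 0.0504
finger_force: 0.0
```

Request:
{"name": "drive_tool", "arguments": {"increments": [[[-0.02,-0.022,0],[0,0,0],0.05],[[-0.02,-0.022,0],[0,0,0],0.05],[[-0.02,-0.022,0],[0,0,0],0.05],[[-0.02,-0.021,0],[0,0,0],0.05],[[0,0,0],[0,0,-0.125],0.05],[[0,0,0],[0,0,-0.125],0.05],[[0,0,0],[0,0,0],0.05],[[0,0,0],[0,0,0],0.05]]}}

```text
time_s: 23.88
position: [0.4251, -0.1318, 0.3588]
tool_rot: [0.0, 0.617, 0.787, 0.0]
ft_force: [0.8, -0.0, 0.3]
finger_gap: 0.05
finger_force: 0.0
```

```bash
cat > go.py <<'E'
from h import *
import sys
from scipy.spatial.transform import Rotation as R
x,y,z,d=map(float,sys.argv[1:5]);s=env.get_state();q=s["tool_rot"]
r=R.from_quat([q[1],q[2],q[3],q[0]]);print("tool shift",r.inv().apply(np.array([x,y,z])-s["position"]))
g=R.from_matrix(np.array([[-np.sin(d),np.cos(d),0],[np.cos(d),np.sin(d),0],[0,0,-1]]).T)
print("tool turn",(r.inv()*g).as_rotvec())
E
python3 go.py .4257 -.1332 .186 .244
```

```text
tool shift [-0.0015  0.0002  0.1728]
tool turn [ 0.0002  0.0001 -0.004 ]
```

Request:
{"name": "drive_tool", "arguments": {"increments": [[[-0.0015,0,0.02],[0,0,-0.004],0.05],[[0,0,0.03],[0,0,0],0.05],[[0,0,0.03],[0,0,0],0.05],[[0,0,0.03],[0,0,0],0.05],[[0,0,0.02],[0,0,0],0.05],[[0,0,0],[0,0,0],0.05],[[0,0,0],[0,0,0],0.05]], "squeeze": 15}}

```text
time_s: 24.47
position: [0.4256, -0.1326, 0.2282]
tool_rot: [-0.001, 0.615, 0.789, -0.0]
ft_force: [0.3, -0.4, 0.2]
finger_gap: 0.0501
finger_force: 0.0
```

Request:
{"name": "drive_tool", "arguments": {"increments": [[[0,0,0.015],[0,0,0],0.05],[[0,0,0.015],[0,0,0],0.05],[[0,0,0.01],[0,0,0],0.05],[[0,0,0],[0,0,0],0.05],[[0,0,0],[0,0,0],0.05]]}}

```text
time_s: 24.88
position: [0.4259, -0.1331, 0.1893]
tool_rot: [0.0, 0.614, 0.789, 0.0]
ft_force: [-0.7, 0.3, 0.2]
finger_gap: 0.0498
finger_force: 0.0
```

```bash
python3 go.py .4257 -.1332 .186 .244
```

```text
tool shift [-0.     -0.0002  0.0033]
tool turn [0.0002 0.0003 0.0036]
```

Request:
{"name": "drive_tool", "arguments": {"increments": [[[0,0,0.003],[0,0,0],0.05],[[0,0,0],[0,0,0],0.0],[[0,0,0],[0,0,0],0.0],[[0,0,0],[0,0,0],0.0],[[0,0,0],[0,0,0],0.0],[[0,0,0],[0,0,0],0.0],[[0,0,0],[0,0,0],0.0],[[0,0,0],[0,0,0],0.0]]}}

```text
time_s: 25.55
position: [0.4256, -0.1332, 0.1857]
tool_rot: [0.0, 0.614, 0.789, -0.0]
ft_force: [0.2, -0.2, 2.3]
finger_gap: 0.0147
finger_force: 15.0
```

Request:
{"name": "drive_tool", "arguments": {"increments": [[[0,0,-0.02],[0,0,0],0.0],[[0,0,-0.03],[0,0,0],0.0],[[0,0,-0.03],[0,0,0.06],0.0],[[0,0,-0.03],[0,0,0.06],0.0],[[0,0,0],[0,0,0.055],0.0],[[0,0,0],[0,0,0],0.0]]}}

```text
time_s: 26.05
position: [0.426, -0.1334, 0.2973]
tool_rot: [0.002, 0.682, 0.731, 0.001]
ft_force: [-0.5, -0.0, -0.7]
finger_gap: 0.0149
finger_force: 15.0
```

Request:
{"name": "drive_tool", "arguments": {"increments": [[[0.02,0.0035,0],[0,0,0],0.0],[[0.025,0.0035,0],[0,0,0],0.0],[[0.025,0.0035,0],[0,0,0],0.0],[[0.025,0.0035,0],[0,0,0],0.0],[[0.025,0.0035,0],[0,0,0],0.0],[[0.025,0.0035,0],[0,0,0],0.0],[[0.025,0.0035,0],[0,0,0],0.0],[[0.025,0.0035,0],[0,0,0],0.0]]}}

```text
time_s: 26.72
position: [0.4387, 0.0644, 0.2946]
tool_rot: [-0.001, 0.68, 0.733, -0.001]
ft_force: [0.2, -0.4, -0.7]
finger_gap: 0.0149
finger_force: 15.0
```

Request:
{"name": "drive_tool", "arguments": {"increments": [[[0.025,0.0035,0],[0,0,0],0.0],[[0.025,0.0035,0],[0,0,0],0.0],[[0.025,0.0035,0],[0,0,0],0.0],[[0.025,0.0035,0],[0,0,0],0.0],[[0.025,0.0035,0],[0,0,0],0.0],[[0.025,0.0035,0],[0,0,0],0.0],[[0.025,0.0035,0],[0,0,0],0.0],[[0,0,0],[0,0,0],0.0]]}}

```text
time_s: 27.38
position: [0.45, 0.2443, 0.2949]
tool_rot: [-0.001, 0.678, 0.735, 0.001]
ft_force: [0.0, -0.5, -0.1]
finger_gap: 0.0146
finger_force: 15.0
```

```bash
python3 go.py .4524 .2450 .1920 .069
```

```text
tool shift [0.0001 0.0025 0.1029]
tool turn [-0.001  -0.0032  0.0113]
```

Request:
{"name": "drive_tool", "arguments": {"increments": [[[0,0.0025,0.02],[0,0,0.01],0.0],[[0,0,0.025],[0,0,0],0.0],[[0,0,0.025],[0,0,0],0.0],[[0,0,0.015],[0,0,0],0.0],[[0,0,0],[0,0,0],0.0],[[0,0,0],[0,0,0],0.0]]}}

```text
time_s: 27.88
position: [0.4529, 0.2393, 0.2095]
tool_rot: [-0.001, 0.684, 0.73, -0.002]
ft_force: [-0.6, -0.0, 0.8]
finger_gap: 0.0149
finger_force: 15.0
```

```bash
python3 go.py .4524 .2450 .1920 .069
```

```text
tool shift [ 0.0057 -0.      0.0175]
tool turn [-0.0031  0.0012 -0.0046]
```

Fine laterally. I'll lower the rest, release, rise, and head to peg_b.

Request:
{"name": "drive_tool", "arguments": {"increments": [[[0.005,0,0.01],[0,0,0],0.0],[[0,0,0.0075],[0,0,0],0.0],[[0,0,0],[0,0,0],0.0],[[0,0,0],[0,0,0],0.0]]}}

```text
time_s: 28.22
position: [0.453, 0.2448, 0.1931]
tool_rot: [-0.0, 0.684, 0.729, -0.0]
ft_force: [-0.4, 1.0, -0.3]
finger_gap: 0.0146
finger_force: 15.0
```

```bash
python3 go.py .4524 .2450 .1910 .069
```

```text
tool shift [ 0.0002 -0.0006  0.0021]
tool turn [-0.0003  0.0002 -0.0055]
```

Request:
{"name": "drive_tool", "arguments": {"increments": [[[0,0,0.002],[0,0,0],0.0],[[0,0,0],[0,0,0],0.0],[[0,0,0],[0,0,0],0.036],[[0,0,0],[0,0,0],0.036],[[0,0,0],[0,0,0],0.036],[[0,0,-0.01],[0,0,0],0.036],[[0,0,-0.025],[0,0,0],0.036],[[0,0,-0.03],[0,0,0],0.036]]}}

```text
time_s: 28.88
position: [0.4524, 0.2445, 0.2562]
tool_rot: [-0.001, 0.684, 0.729, -0.002]
ft_force: [1.4, 0.0, 0.7]
finger_gap: 0.0357
finger_force: 0.0
```

Request:
{"name": "drive_tool", "arguments": {"increments": [[[0,0,-0.03],[0,0,0],0.05],[[0,0,-0.02],[0,0,0],0.05],[[-0.02,-0.004,0],[0,0,0],0.05],[[-0.025,-0.005,0],[0,0,0],0.05],[[-0.025,-0.005,0],[0,0,0],0.05],[[-0.025,-0.005,0],[0,0,0],0.05],[[-0.025,-0.005,0],[0,0,0],0.05],[[-0.025,-0.005,0],[0,0,0],0.05]]}}

```text
time_s: 29.55
position: [0.4329, 0.0972, 0.3069]
tool_rot: [0.0, 0.684, 0.729, 0.0]
ft_force: [0.2, 0.3, 0.1]
finger_gap: 0.05
finger_force: 0.0
```

Request:
{"name": "drive_tool", "arguments": {"increments": [[[-0.025,-0.005,0],[0,0,0],0.05],[[-0.025,-0.005,0],[0,0,0],0.05],[[-0.025,-0.005,0],[0,0,0],0.05],[[-0.025,-0.005,0],[0,0,0],0.05],[[-0.025,-0.005,0],[0,0,0],0.05],[[-0.025,-0.005,0],[0,0,0],0.05],[[-0.025,-0.005,0],[0,0,0],0.05],[[-0.025,-0.005,0],[0,0,0],0.05]]}}

```text
time_s: 30.22
position: [0.4056, -0.1049, 0.307]
tool_rot: [0.0, 0.684, 0.729, 0.0]
ft_force: [-0.4, 0.5, -0.7]
finger_gap: 0.0502
finger_force: 0.0
```

Request:
{"name": "drive_tool", "arguments": {"increments": [[[-0.025,-0.005,0],[0,0,0],0.05],[[-0.025,-0.004,0],[0,0,0],0.05],[[-0.025,-0.004,0],[0,0,0],0.05],[[-0.025,-0.004,0],[0,0,0],0.05],[[-0.025,-0.004,0],[0,0,0],0.05],[[-0.025,-0.003,0],[0,0,-0.115],0.05],[[0,0,0],[0,0,-0.115],0.05],[[0,0,0],[0,0,0],0.05]]}}

```text
time_s: 30.88
position: [0.3911, -0.2563, 0.3067]
tool_rot: [0.0, 0.595, 0.804, 0.0]
ft_force: [0.8, 0.1, -0.1]
finger_gap: 0.0501
finger_force: 0.0
```

```bash
python3 go.py .3909 -.256 .186 .296
```

```text
tool shift [ 0.0003 -0.0002  0.1207]
tool turn [ 0.0004  0.0003 -0.0004]
```

Request:
{"name": "drive_tool", "arguments": {"increments": [[[0,0,0.02],[0,0,0],0.05],[[0,0,0.03],[0,0,0],0.05],[[0,0,0.03],[0,0,0],0.05],[[0,0,0.02],[0,0,0],0.05],[[0,0,0.012],[0,0,0],0.05],[[0,0,0],[0,0,0],0.05],[[0,0,0],[0,0,0],0.05]]}}

```text
time_s: 31.47
position: [0.3917, -0.2542, 0.1943]
tool_rot: [-0.001, 0.597, 0.802, 0.0]
ft_force: [0.4, -0.0, 0.3]
finger_gap: 0.0503
finger_force: 0.0
```

```bash
python3 go.py .3909 -.256 .186 .296
```

```text
tool shift [-0.0015 -0.0013  0.0083]
tool turn [-0.0004 -0.0011 -0.0042]
```

Request:
{"name": "drive_tool", "arguments": {"increments": [[[-0.0015,-0.001,0.005],[0,0,0],0.05],[[0,0,0.003],[0,0,0],0.05],[[0,0,0],[0,0,0],0.05],[[0,0,0],[0,0,0],0.0],[[0,0,0],[0,0,0],0.0],[[0,0,0],[0,0,0],0.0],[[0,0,0],[0,0,0],0.0],[[0,0,0],[0,0,0],0.0]]}}

```text
time_s: 32.13
position: [0.391, -0.2568, 0.1863]
tool_rot: [0.0, 0.596, 0.803, 0.0]
ft_force: [-0.3, -0.1, 0.6]
finger_gap: 0.0203
finger_force: 0.0
```

Request:
{"name": "drive_tool", "arguments": {"increments": [[[0,0,0],[0,0,0],0.0],[[0,0,0],[0,0,0],0.0]]}}

```text
time_s: 32.3
position: [0.391, -0.2568, 0.1862]
tool_rot: [0.0, 0.596, 0.803, -0.0]
ft_force: [0.1, -0.9, 1.2]
finger_gap: 0.0143
finger_force: 15.0
```

Request:
{"name": "drive_tool", "arguments": {"increments": [[[0,0,-0.02],[0,0,0],0.0],[[0,0,-0.03],[0,0,0],0.0],[[0,0,-0.03],[0,0,0.075],0.0],[[0,0,-0.03],[0,0,0.075],0.0],[[0,0,0],[0,0,0.075],0.0],[[0,0,0],[0,0,0],0.0]]}}

```text
time_s: 32.8
position: [0.3913, -0.2571, 0.2979]
tool_rot: [0.002, 0.684, 0.729, 0.0]
ft_force: [0.2, 1.1, -1.9]
finger_gap: 0.0148
finger_force: 15.0
```

Request:
{"name": "drive_tool", "arguments": {"increments": [[[0.02,0.003,0],[0,0,0],0.0],[[0.025,0.003,0],[0,0,0],0.0],[[0.025,0.003,0],[0,0,0],0.0],[[0.025,0.003,0],[0,0,0],0.0],[[0.025,0.003,0],[0,0,0],0.0],[[0.025,0.003,0],[0,0,0],0.0],[[0.025,0.003,0],[0,0,0],0.0],[[0.025,0.003,0],[0,0,0],0.0]]}}

```text
time_s: 33.47
position: [0.401, -0.0594, 0.2952]
tool_rot: [-0.001, 0.682, 0.732, -0.001]
ft_force: [0.4, 0.4, -0.2]
finger_gap: 0.0147
finger_force: 15.0
```

Request:
{"name": "drive_tool", "arguments": {"increments": [[[0.025,0.003,0],[0,0,0],0.0],[[0.025,0.003,0],[0,0,0],0.0],[[0.025,0.003,0],[0,0,0],0.0],[[0.025,0.003,0],[0,0,0],0.0],[[0.025,0.003,0],[0,0,0],0.0],[[0.025,0.003,0],[0,0,0],0.0],[[0.025,0.003,0],[0,0,0],0.0],[[0.025,0.003,0],[0,0,0],0.0]]}}

```text
time_s: 34.13
position: [0.4114, 0.1415, 0.2951]
tool_rot: [-0.001, 0.682, 0.732, -0.001]
ft_force: [0.7, -0.4, -0.5]
finger_gap: 0.0146
finger_force: 15.0
```

Request:
{"name": "drive_tool", "arguments": {"increments": [[[0.025,0.003,0],[0,0,0],0.0],[[0.02,0.003,0],[0,0,0],0.0],[[0,0,0],[0,0,0],0.0],[[0,0,0],[0,0,0],0.0]]}}

```text
time_s: 34.47
position: [0.4144, 0.1866, 0.2951]
tool_rot: [-0.001, 0.681, 0.732, -0.001]
ft_force: [-0.0, 0.3, -0.1]
finger_gap: 0.0144
finger_force: 15.0
```

```bash
python3 go.py .4176 .2126 .1915 .069; python3 - <<'E'
from h import *
s=env.grab_frame("side")
cv2.imwrite("pics/p4.png",cv2.resize(s[85:205,130:290],(640,480)))
E
```

```text
tool shift [0.0257 0.0053 0.1036]
tool turn [-0.0021  0.      0.0037]
```

View pics/p4.png

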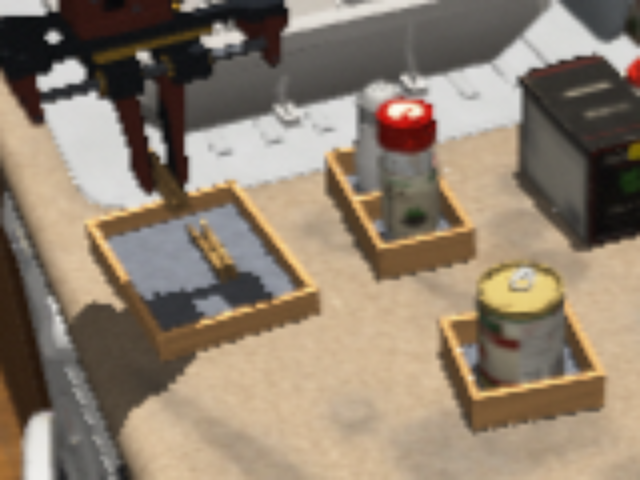

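The jar, shaker and tin stand upright in their bays. The first peg lies flat in the peg tray at (212,248), and the second is held at (165,185).

Request:
{"name": "drive_tool", "arguments": {"increments": [[[0.025,0.005,0],[0,0,0],0.0],[[0,0,0.025],[0,0,0],0.0],[[0,0,0.025],[0,0,0],0.0],[[0,0,0.025],[0,0,0],0.0],[[0,0,0.01],[0,0,0],0.0],[[0,0,0],[0,0,0],0.0],[[0,0,0],[0,0,0],0.0]]}}

```text
time_s: 35.1
position: [0.4182, 0.2105, 0.2111]
tool_rot: [-0.0, 0.683, 0.731, -0.001]
ft_force: [0.1, 0.5, -0.0]
finger_gap: 0.0146
finger_force: 15.0
```

```bash
python3 go.py .4176 .2126 .1915 .069
```

```text
tool shift [ 0.0022 -0.0005  0.0196]
tool turn [-0.0013  0.0007 -0.0013]
```

Request:
{"name": "drive_tool", "arguments": {"increments": [[[0,0,0.01],[0,0,0],0.0],[[0,0,0.0095],[0,0,0],0.0],[[0,0,0],[0,0,0],0.0],[[0,0,0],[0,0,0],0.0],[[0,0,0],[0,0,0],0.036],[[0,0,0],[0,0,0],0.036],[[0,0,0],[0,0,0],0.036],[[0,0,0],[0,0,0],0.036]]}}

```text
time_s: 35.77
position: [0.4182, 0.2112, 0.1918]
tool_rot: [0.0, 0.683, 0.731, 0.0]
ft_force: [0.2, -0.7, 0.1]
finger_gap: 0.0352
finger_force: 0.0
```

Request:
{"name": "drive_tool", "arguments": {"increments": [[[0,0,-0.01],[0,0,0],0.036],[[0,0,-0.025],[0,0,0],0.036],[[0,0,-0.03],[0,0,0],0.036],[[0,0,-0.03],[0,0,0],0.036],[[0,0,-0.03],[0,0,0],0.036],[[-0.02,0,-0.03],[0,0,0],0.036],[[-0.03,0,0],[0,0,0],0.036],[[-0.03,0,0],[0,0,0],0.036]]}}

```text
time_s: 36.43
position: [0.4238, 0.1314, 0.3493]
tool_rot: [0.001, 0.682, 0.732, 0.002]
ft_force: [-0.1, -1.1, -0.2]
finger_gap: 0.0358
finger_force: 0.0
```

Request:
{"name": "drive_tool", "arguments": {"increments": [[[-0.03,0,0],[0,0,0],0.036],[[-0.03,0,0],[0,0,0],0.036],[[-0.03,0,0],[0,0,0],0.036],[[-0.03,0,0],[0,0,0],0.036],[[-0.03,0,0],[0,0,0],0.036],[[-0.03,0,0],[0,0,0],0.036],[[-0.03,0,0],[0,0,0],0.036],[[-0.02,0,0],[0,0,0],0.036]]}}

```text
time_s: 37.1
position: [0.4389, -0.1008, 0.3475]
tool_rot: [0.0, 0.683, 0.73, -0.0]
ft_force: [0.1, -0.1, -0.4]
finger_gap: 0.0358
finger_force: 0.0
```

Request:
{"name": "drive_tool", "arguments": {"increments": [[[-0.03,0,0],[0,0,0],0.036],[[-0.03,0,0],[0,0,0],0.036],[[-0.03,0,0],[0,0,0],0.036],[[-0.02,0,0],[0,0,0],0.036],[[0,0,0],[0,0,0],0.036],[[0,0,0],[0,0,0],0.036]]}}

```text
time_s: 37.6
position: [0.4465, -0.2085, 0.3471]
tool_rot: [-0.0, 0.683, 0.73, 0.0]
ft_force: [0.2, 0.5, -0.4]
finger_gap: 0.0361
finger_force: 0.0
```

```bash
python3 - <<'E'
from h import *
s=env.grab_frame("side");t=env.grab_frame("top");cv2.imwrite("t2.png",t);cv2.imwrite("s2.png",s)
cv2.imwrite("pics/p5.png",np.hstack([cv2.resize(s[85:205,130:290],(440,330)),cv2.resize(t[155:280,95:245],(360,330))]))
red=lambda H,S,V:((H<8)|(H>172))&(S>130)
gold=lambda H,S,V:(S>75)&(V>120)&(H>18)
for n,P,fn,p,z,h,w in(("jar",cyl(.041,.105,.083),red,(.594,.208),.005,.094,.024),("tin",cyl(.057,.072,.069),gold,(.601,.028),.005,.07,.035)):
    mk={}
    for c,im in(("top",t),("side",s)):
        u=proj([[p[0],p[1],z+h]],c)[0];r=18 if n=="tin" else 16;mk[c]=mask(im,[int(u[0]-r),int(u[1]-r),int(u[0]+r),int(u[1]+r)],fn)
    print(n,fit(P,mk,[*p,0,z],(.01,.01,.1,.005)))
for n in("spare_fork","tea_box"):print(n,env.boxes_of(n,"top")[:1])
E
```

```text
Traceback (most recent call last):
  File "h.py", line 36, in mask
    cs,_=cv2.findContours(m,cv2.RETR_EXTERNAL,cv2.CHAIN_APPROX_NONE);c=max(cs,key=cv2.contourArea)
                                                                       ~~~^^^^^^^^^^^^^^^^^^^^^^^^
ValueError: max() iterable argument is empty
```

View pics/p5.png

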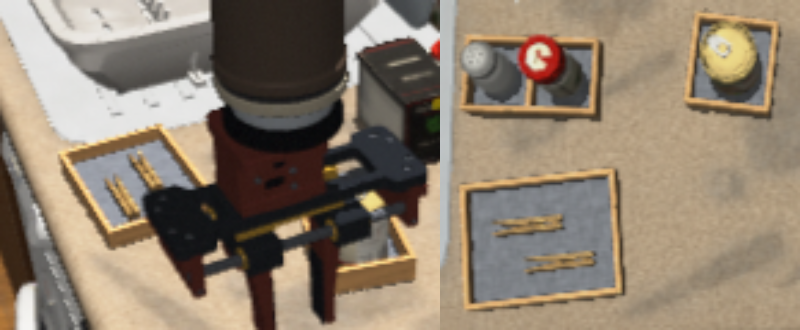

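Both pegs lie flat and apart in the tray, at (530,225) and (560,262) in the right crop. The shaker and jar are in separate bays and the tin is in its tray. The arm hides the side view, so I'll do a quick numeric check from the top view before handing in.

```bash
python3 - <<'E'
from h import *
t=cv2.imread("t2.png");red=lambda H,S,V:((H<8)|(H>172))&(S>130)
gold=lambda H,S,V:(S>75)&(V>110)&(H>17)&(H<35)
grey=lambda H,S,V:(S<60)
T=dict(jar=(.5961,.242,-.057),tin=(.6012,.0282,-.143))
for n,P,fn,p,h in(("jar",cyl(.041,.11,.088),red,(.594,.208),.099),("tin",cyl(.057,.077,.074),gold,(.601,.028),.075)):
    u=proj([[*p,h]],"top")[0].astype(int);r=16
    v,f=fit(P,{"top":mask(t,[u[0]-r,u[1]-r,u[0]+r,u[1]+r],fn)},[*p,0]);x,y,a=T[n];d=v[:2]-[x,y]
    print(n,v[:2],"in tray",np.array([[np.cos(a),np.sin(a)],[-np.sin(a),np.cos(a)]])@d,round(f,3))
for n in("spare_fork","tea_box"):print(n,env.boxes_of(n,"top")[:1])
E
```

```text
jar [0.5942 0.2078] in tray [ 0.     -0.0342] 0.035
tin [0.6013 0.0266] in tray [ 0.0003 -0.0015] 0.081
spare_fork [{'extent': [303.7, 166.9, 374.2, 178.0], 'conf': 0.88}]
tea_box [{'extent': [118.6, 103.7, 169.9, 146.3], 'conf': 0.62}]
```

```bash
python3 -c "
from rig import env
print(env.finish_job())"
```

```text
the job is handed in; nothing more can be done
None
```

I handed the job in at about 38 s: jar and shaker upright in separate bays, tin upright in its tray, both wooden pegs flat and apart in the peg tray. Fork and tea box are where they were, I never reached for the blue peg, and no verdict came back.

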